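Brace the stuck jar on its board and take off the cap

ROBOT

A 6-joint arm with a two-finger parallel gripper is mounted at the origin on the work surface. World frame = base frame: x ahead of the robot, y to its left, z up, the work surface at z = 0. Lengths are in m, angles in rad, forces in N, time in s.
With the tool pointing down it reaches from about 0.275 to 0.825 m from the base axis. Payload 5.2 kg.
Tool frame: the origin (TCP) lies on the mounting face of the last link; the fingertips stand 186 mm ahead of it and the grasp point (between the pads) lies 167 mm ahead of it (bot.pinch_z is the distance from the TCP to the grasp point, in m); z points along the fingers, y is the direction in which the jaws open and shut (so a half turn about z gives the same grasp; the last joint's range is limited). The gripper opens to 93 mm and grips with 3 to 60 N. Pads are 15 mm wide; open, the fingers measure 128 mm over their backs; the gripper's body (75 mm by 188 mm) begins 65 mm behind the grasp point.
Start: joints at [-1.42, 0.259, 1.535, -0, 1.348, -0.203], TCP at [0.191, -0.516, 0.405] pointing down, gripper open.
Joint ranges: [-3.14, 3.14], [-0.91, 2.08], [0.19, 2.58], [-1.22, 4.36], [0.22, 2.71], [-3.12, 3.12]. Speed limits (rad/s): [2.57, 2.57, 3.14, 3.14, 3.14, 3.14].

INTERFACE

Orientations are given as a unit quaternion [x, y, z, w].
In Python, from bench import bot, cams gives the robot as it stands.
- The arm moves only by the tool apply_moves, never from a script. Its arguments are lists of equal length, an entry for each row: "jaw": the opening in per cent of the stroke, from 0 (shut) to 100 (fully open); "dp": the shift along the tool's x, y, z in mm, a list of three; "dr": the turn, a rotation vector about the tool's x, y, z in rad, a list of three. In form: {"jaw": [jaw, ...], "dp": [[x, y, z], ...], "dr": [[wx, wy, wz], ...]}. A call has 1 to 5 rows; each row shifts and turns the commanded pose from where the row before left it, along the tool's axes as they then stand; what a row does not reach is not made up. A row lasts 1/10 s, in which the tool goes at most 50 mm and 8.59 degrees, less where a joint would pass 70% of its speed; a pose out of reach is approached as far as the arm can. A call is refused whole if a number of a shift passes 50 or a number of a turn 0.15, either way. A call with a gripper value outside its range is refused whole. The fingers move at their own pace and stop on an object; "squeeze" is the grip in N (left out, the last holds). Time passes only in rows, so rows that do not move let the fingers close. It gives the time, the measured TCP pose, the force and the opening at its end, in the units of the state.
- bot.observe(): the state, without advancing time (a new reading comes with each control period).
- cams.get_image(name): name is "side" or "top"; returns a dict with "frame" (480x640x3 uint8, blue, green, red), "intrinsics" (3x3 intrinsics, pixels), "k1" (the pictures are not rectified: a ray, as slopes to the right and down, at radius r is drawn at 1 + k1 r^2 times it, then the intrinsics apply), "xyz" and "rotation" of the camera in the world. Camera axes: x right, y down, z forward; pixel columns grow to the right and rows downward; lengths in m; the calibration is good to about 2 mm. A picture is of the moment at which its call begins. There is no depth.
- bot.close_job(): hands the job in, once; it reports no verdict.
The state is a dict: "time": time; "qpos": joint angles; "qvel": joint speeds; "joint_torque": joint torques, N m; "ee_pos": TCP position; "tcp_rot": TCP orientation; "force": force on the tool from outside, world axes, zero at the start; "ft_torque": the same for the moment, N m; "finger_gap": opening from 0.0 (shut) to 1.0 (fully open).
Only numpy, scipy, OpenCV 4.12 (cv2) and the standard library are available. Lean on these libraries where they do the work, as an engineer would, in place of code of your own. Each camera call takes 0.05 s, during which the arm holds its last target.

TASK

Hang the wooden fork by its eye over the steel pin so that it lies flat on the white board with its mouth around the square jar, and let go of it: it keeps the jar from turning. Then turn the tight cap anticlockwise until its threads come free, lift it straight up off the jar, and finish still holding it level just above the open mouth, a couple of centimetres clear. Leave the jar standing on the board inside the fork, do not let it spin round or lift it, and leave the other things on the counter where they are.

Things in the scene. Friction and masses are not known exactly. Their poses are not given: they have to be found in the camera images.
- stand: White board 290 x 120 x 8 mm, screwed to the counter. Origin on its underside, z up; it spans x -140 to +150 mm, y +-60 mm; top at z = 8 mm. A steel pin (12 mm diameter, 48 mm tall, rounded top) stands on it at x = -90 mm, y = 0. The jar stands on it near x = +100 mm, y = 0 (within 3 mm), its sides parallel to the board's within about 2 degrees.
- pin_top (a point): Centre of the pin's top, 56 mm above the stand's underside.
- brace: Loose dark wooden fork, 0.22 kg, plate 15 mm thick, flat on the counter at the start. Origin on its underside at the balance point, z up. Spans x -125 (eye end, 56 mm wide) to +138 mm (fork end, 108 mm wide from x = 40 mm on). Hung in place its underside lies on the board's top, its origin 90 mm from the pin towards the jar, the jar at brace x = about +100 mm, y = 0.
- brace_grip (a point): Centre of the top of the fork's upright grip block, 80 mm above the plate's underside, over the brace's origin. The block stands on the plate, 30 mm along brace x, 16 mm along y, from z = 15 to 80 mm: pinch it from above across its 16 mm.
- brace_eye (a point): Centre of the fork's eye (round through hole, 22 mm diameter) at the level of the plate's underside; brace x = -90 mm, y = 0.
- brace_mouth (a point): Centre of the fork's square mouth at the level of the underside; brace x = +98 mm, y = 0. The mouth is 72 mm wide (y +-36 mm) between two arms 18 mm wide, from x = 58 mm to its open end at x = 138 mm: about 4 mm play each side of the jar. It can be lowered from above over the capped jar.
- jar: Loose white jar, about 0.45 kg, standing on the board. Origin at the centre of its underside, z up along its axis. Square body 64 x 64 mm, 54 mm tall, with a flat shoulder, then a round neck with three thread lugs and a sprung seal under the cap. Unbraced it turns with the cap; braced it still follows up to about 8 degrees before the fork holds it.
- jar_mouth (a point): Centre of the jar's mouth, 86 mm above the jar's underside: level with the cap's top while that is screwed on, and with the sprung seal's top once it is off.
- cap: Round knurled steel screw cap, 60 mm outer diameter, 26 mm tall, 40 g. Origin at the centre of its lower rim, z up. Screwed on, its rim is 60 mm above the jar's underside, which leaves a 6 mm gap over the shoulder for fingertips. When free, the sprung seal may push it up 3 mm; it must rise 26 mm from its screwed-on height to clear the neck.
- cap_top (a point): Centre of the cap's top. Thread: turned anticlockwise seen from above (torque under 1 N m) the cap comes free after 45 to 56 degrees relative to the jar, and can then be lifted straight out; at about 84 degrees or more it meets a stop. With the braced jar's play, one turn of about 75 degrees in one grasp is right.
- containers: Bystander: stack of three interlocked blue plastic containers, 158 x 118 x 186 mm, origin at the centre of its underside.
- bowl: Bystander: steel mixing bowl, 190 mm across, 85 mm tall, origin at the centre of its underside.
- plates: Bystander: two stacked white ceramic side plates, 170 mm across, 28 mm tall, origin at the centre of its underside.
- spoon_rest: Bystander: brown bamboo spoon rest (shallow tray), 70 x 180 x 20 mm, origin at the centre of its underside.
Not all that is in view belongs to the job. Several things have the shape of the jar; the one meant has the colours described above.

How it is judged:
By the outcome, as a careful person would: the job done as asked, in the order asked, and still so for the second after the job is handed in, while the arm keeps its last pose, push and grip.
It also fails if it takes over 54 s, if anything falls off the work surface, if the arm or the gripper's body presses on something with over 40 N, if the wrist force passes 120 N, or if a joint passes its speed limit or range.

## Working session

There is one attempt and no reset: what is moved stays moved. The work goes in short steps, Python scripts to look and compute and a tool call to move; the robot and the scene stay as the last step left them, time stands still between calls to the robot, and variables do not carry over. Pictures are saved under pics/ and viewed, and the job is handed in when it is done.

Besides the shell and the picture viewer there is one more tool, called after "Call:" as name(argument=value, ...) on one line, values as JSON. apply_moves: Moves the arm, as the interface text tells. Its arguments: {"type":"object","properties":{"jaw":{"type":"array"},"dp":{"type":"array"},"dr":{"type":"array"},"squeeze":{"type":"number"}},"required":["jaw","dp","dr"]}

```bash
ls; mkdir -p pics
python3 - <<'E'
from bench import bot,cams
import cv2
print(bot.observe())
for n in("side","top"):
    d=cams.get_image(n); cv2.imwrite(f"pics/{n}0.png",d["frame"]); print(n,d["intrinsics"],d["k1"],d["xyz"],d["rotation"])
E
```

```text
pics
{'time': 0.0, 'qpos': array([-1.41982805e+00,  2.59372146e-01,  1.53608691e+00, -2.17545360e-05,
        1.34800861e+00, -2.02796784e-01]), 'qvel': array([ 0.00150613,  0.00029085, -0.00059432, -0.00130911, -0.00069173,
        0.0008587 ]), 'joint_torque': array([-3.96523146e-04, -4.37309039e+01, -2.84000677e+01,  7.21004186e-02,
        4.11540200e-02, -1.06442735e-04]), 'ee_pos': array([ 0.19052486, -0.51571802,  0.40390018]), 'tcp_rot': array([ 9.84396173e-01,  1.75963902e-01,  1.36893524e-05, -9.37463058e-04]), 'force': array([ 1.1829865 ,  0.54061934, -0.44084858]), 'ft_torque': array([ 0.03002734, -0.10198438,  0.00085167]), 'finger_gap': 0.9986195825242985}
side [[501.2016332    0.         321.41669754]
 [  0.         501.2016332  231.50197276]
 [  0.           0.           1.        ]] -0.052441953770143226 [-0.2873255   0.66747467  0.87815414] [-0.38792952  0.80526544 -0.40423823  0.19403533]
top [[572.34301431   0.         324.71541303]
 [  0.         572.34301431 237.94711592]
 [  0.           0.           1.        ]] -0.16231780615618763 [0.46985321 0.0165959  1.56438408] [-0.7030438   0.71078717 -0.0125541   0.01879915]
```

View pics/side0.png

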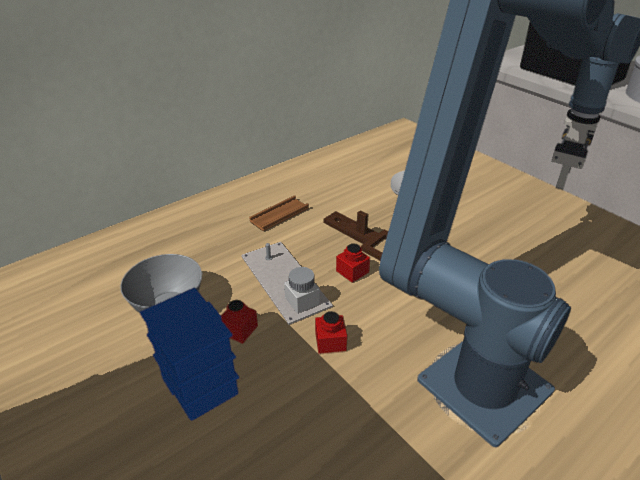

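View pics/top0.png

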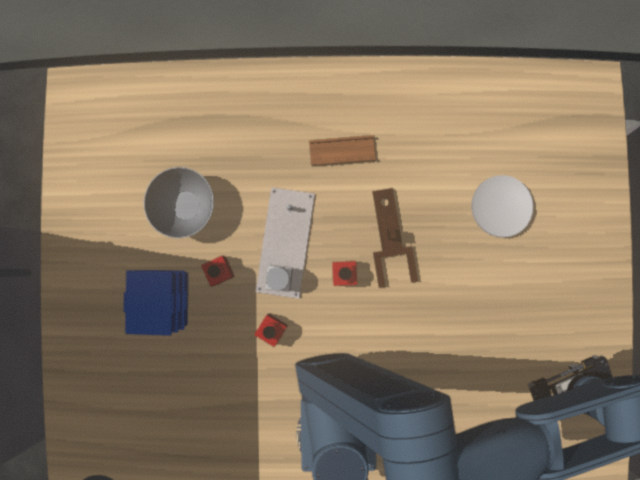

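The top view shows the stand with the pin at about (292,208) and the white jar at (279,278). The fork's eye is at (384,203) and its mouth at (396,268). There are three red decoy jars. Next I'll zoom in and measure.

```bash
cat > h.py <<'E'
import numpy as np,cv2
from scipy.spatial.transform import Rotation as R
from bench import bot,cams
def cam(n): return cams.get_image(n)
def ray(d,u,v):
    K=d["intrinsics"];D=np.array([d["k1"],0,0,0,0.])
    p=cv2.undistortPoints(np.array([[[u,v]]],float),K,D)[0,0]
    return np.array(d["xyz"]),R.from_quat(d["rotation"]).apply([p[0],p[1],1])
def onz(d,u,v,z):
    o,r=ray(d,u,v); return o+r*(z-o[2])/r[2]
def proj(d,P):
    P=np.atleast_2d(P).astype(float)
    c=R.from_quat(d["rotation"]).inv().apply(P-np.array(d["xyz"]))
    return cv2.projectPoints(c.reshape(-1,1,3),np.zeros(3),np.zeros(3),d["intrinsics"],np.array([d["k1"],0,0,0,0.]))[0][:,0]
def tri(pairs):
    A=np.zeros((3,3));b=np.zeros(3)
    for d,u,v in pairs:
        o,r=ray(d,u,v);r=r/np.linalg.norm(r);M=np.eye(3)-np.outer(r,r);A+=M;b+=M@o
    return np.linalg.solve(A,b)
def crop(d,x0,y0,w,h,s,name):
    f=d["frame"][y0:y0+h,x0:x0+w]
    cv2.imwrite(name,cv2.resize(f,None,fx=s,fy=s,interpolation=cv2.INTER_CUBIC))
E
python3 - <<'E'
from h import *
t=cam("top");s=cam("side")
print(onz(t,279,278,.09),onz(t,384,203,.015))
crop(t,250,180,180,130,4.4,"pics/tc.png")
crop(s,230,180,170,160,3.7,"pics/sc.png")
E
```

```text
[0.43333906 0.14819958 0.09      ] [ 0.63206217 -0.13242468  0.015     ]
```

View pics/tc.png

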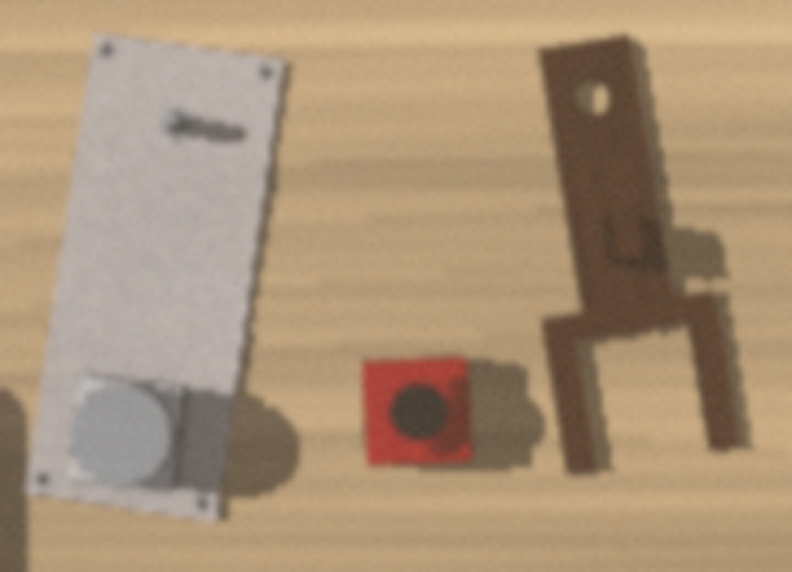

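View pics/sc.png

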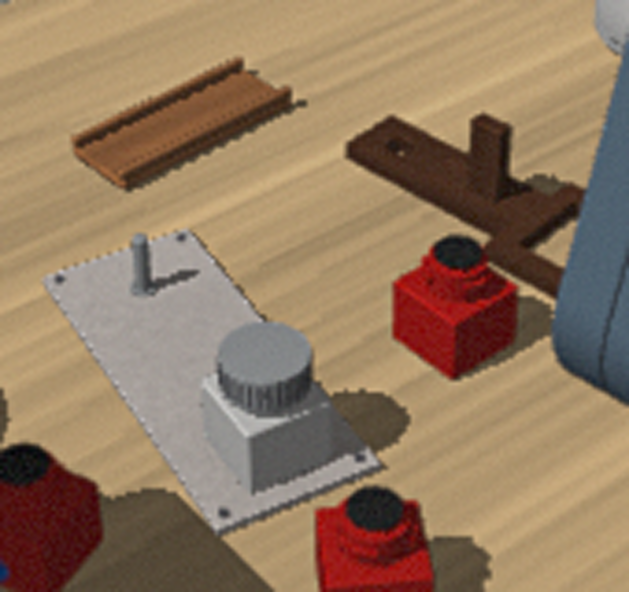

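```bash
cat > m.py <<'E'
from h import *
t=cam("top");s=cam("side")
f=t["frame"];hsv=cv2.cvtColor(f,cv2.COLOR_BGR2HSV)
roi=np.zeros(f.shape[:2],np.uint8);roi[180:305,250:325]=1
m=((hsv[...,1]<45)&(hsv[...,2]>110)&(roi>0)).astype(np.uint8)
m=cv2.morphologyEx(m,cv2.MORPH_OPEN,np.ones((3,3)))
c=max(cv2.findContours(m,0,cv2.CHAIN_APPROX_NONE)[0],key=cv2.contourArea)[:,0]
W=np.array([onz(t,u,v,.008)[:2]*1000 for u,v in c],np.float32)
print("board rect",cv2.minAreaRect(W),c.min(0),c.max(0)); print(cv2.boxPoints(cv2.minAreaRect(W)))
roi[:]=0;roi[180:300,365:425]=1
b=((hsv[...,2]<115)&(roi>0)&(hsv[...,1]>105)).astype(np.uint8)
cv2.imwrite("pics/masks.png",cv2.resize((np.maximum(m,b)*255)[170:310,240:440],None,fx=4,fy=4,interpolation=0))
E
python3 m.py
python3 - <<'E'
from h import *
t=cam("top");s=cam("side")
T=lambda x,y:(250+(x+.5)/4.4-.5,180+(y+.5)/4.4-.5)
S=lambda x,y:(230+(x+.5)/3.7-.5,180+(y+.5)/3.7-.5)
print("board corners");
for q in [(97,35),(287,62),(222,520),(28,492)]: print(onz(t,*T(*q),.008)*1000)
for q in [(190,230),(383,465),(218,531),(42,280)]: print("side",onz(s,*S(*q),.008)*1000)
print("cap top c",onz(t,*T(119,433),.094)*1000, onz(s,*S(265,355),.094)*1000, tri([(t,*T(119,433)),(s,*S(265,355))]))
print("pin top",onz(t,*T(173,122),.056)*1000, onz(s,*S(140,237),.056)*1000)
px=[(541,49),(630,38),(542,320),(570,473),(605,470),(712,450),(745,447),(715,293)]
M=np.array([(-125,28),(-125,-28),(40,54),(138,54),(138,36),(138,-36),(138,-54),(40,-54)],float)
W=np.array([onz(t,*T(*q),.015)[:2]*1000 for q in px])
print(W.round())
mc,wc=M.mean(0),W.mean(0);H=(M-mc).T@(W-wc)
th=np.arctan2(H[0,1]-H[1,0],H[0,0]+H[1,1]);Rm=np.array([[np.cos(th),-np.sin(th)],[np.sin(th),np.cos(th)]])
o=wc-Rm@mc;print("brace",np.degrees(th),o,(W-(M@Rm.T+o)).round(1))
print("eye",onz(t,*T(593,97),.010)*1000,Rm@[-90,0]+o)
print("grip",onz(s,*S(492,122),.08)*1000)
E
```

```text
board rect ((528.4315185546875, 138.44546508789062), (121.05825805664062, 288.367431640625), 80.76792907714844) [256 188] [313 297]
[[376.40457  101.83232 ]
 [661.0366    55.568466]
 [680.4585   175.05861 ]
 [395.82642  221.32246 ]]
board corners
[678.90201074 173.98659183   8.        ]
[660.39364612  55.67465949   8.        ]
[377.02515607  98.66970028   8.        ]
[395.24693393 218.78800558   8.        ]
side [657.03892054  58.8514965    8.        ]
side [371.9741813  103.68490325   8.        ]
side [391.88589459 222.42544325   8.        ]
side [675.71424763 178.96311897   8.        ]
cap top c [433.4319367  153.87806758  94.        ] [428.32269171 155.6759931   94.        ] [0.43277772 0.15357591 0.08977298]
pin top [619.0620916  123.47195697  56.        ] [620.58610636 125.25185947  56.        ]
[[ 666. -102.]
 [ 672. -157.]
 [ 498. -100.]
 [ 404. -116.]
 [ 406. -137.]
 [ 417. -204.]
 [ 418. -224.]
 [ 514. -207.]]
brace -170.77881219622307 [ 546.4756837  -148.27599193] [[  -8.4   54.1]
 [   6.9  -56.6]
 [ -17.4  108.1]
 [ -15.   107.8]
 [ -10.5   68.4]
 [  12.4  -68.9]
 [  16.8 -107.2]
 [  15.3 -105.7]]
eye [ 636.25421594 -134.0274268    10.        ] [ 635.31262036 -133.85383242]
grip [ 545.89440166 -146.48392694   80.        ]
```

View pics/masks.png

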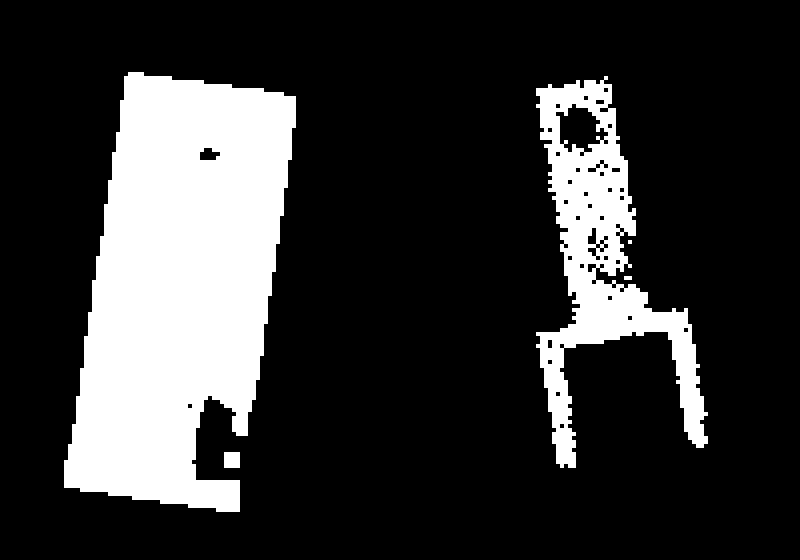

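Run:
```python
from h import *
t=cam("top");s=cam("side")
T=lambda x,y:(250+(x+.5)/4.4-.5,180+(y+.5)/4.4-.5)
S=lambda x,y:(230+(x+.5)/3.7-.5,180+(y+.5)/3.7-.5)
px=[(541,49),(630,38),(542,320),(570,473),(605,470),(712,450),(742,447),(715,293)]
M=np.array([(-125,-28),(-125,28),(40,-54),(138,-54),(138,-36),(138,36),(138,54),(40,54)],float)
W=np.array([onz(t,*T(*q),.015)[:2]*1000 for q in px])
mc,wc=M.mean(0),W.mean(0);H=(M-mc).T@(W-wc)
th=np.arctan2(H[0,1]-H[1,0],H[0,0]+H[1,1]);Rm=np.array([[np.cos(th),-np.sin(th)],[np.sin(th),np.cos(th)]])
o=wc-Rm@mc;print("brace",np.degrees(th),o,(W-(M@Rm.T+o)).round(1))
print("eye",Rm@[-90,0]+o)
B=lambda x,y,z:np.r_[Rm@[x,y]+o,z]/1000
for n,d,P in(("t",t,T),("s",s,S)):
    f=d["frame"].copy()
    f=cv2.resize(f,None,fx=4,fy=4,interpolation=2)
    pts=[B(x,y,15) for x,y in M]+[B(x,y,80) for x in(-15,15) for y in(-8,8)]+[B(-90,0,15)]
    for p in proj(d,pts): cv2.circle(f,tuple(int(v) for v in p*4+2),3,(0,255,0),-1)
    st=np.array([.526,.1385]);a=np.radians(171.0);Rs=np.array([[np.cos(a),-np.sin(a)],[np.sin(a),np.cos(a)]])
    Q=lambda x,y,z:np.r_[Rs@[(x-5)/1e3,y/1e3]+st,z/1e3]
    pts=[Q(x,y,8) for x in(-140,150) for y in(-60,60)]+[Q(-90,0,8),Q(-90,0,56)]
    pts+=[Q(100+30*np.cos(q),30*np.sin(q),94) for q in np.linspace(0,6.28,16)]+[Q(100+x,y,62) for x in(-32,32) for y in(-32,32)]
    for p in proj(d,pts): cv2.circle(f,tuple(int(v) for v in p*4+2),3,(0,0,255),-1)
    x0,y0=(245,175) if n=="t" else (235,195)
    cv2.imwrite(f"pics/ov_{n}.png",f[y0*4:y0*4+560,x0*4:x0*4+760])
```

```text
brace -171.20378004003098 [ 546.53452996 -148.39301085] [[ 0.1 -0.2]
 [-2.1 -0.3]
 [-0.5  1.3]
 [ 2.   0.2]
 [ 0.9 -3.6]
 [ 1.2  1.3]
 [ 0.   0.5]
 [-1.7  0.8]]
eye [ 635.47599248 -134.63015339]
```

View pics/ov_t.png

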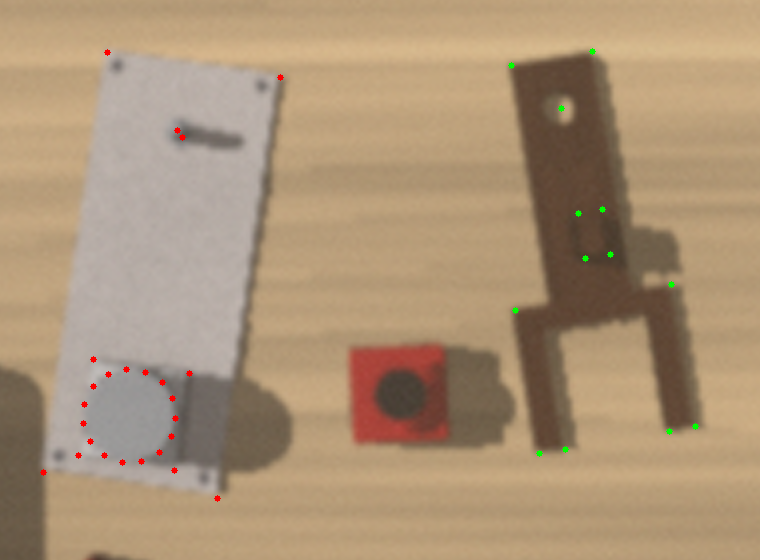

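View pics/ov_s.png

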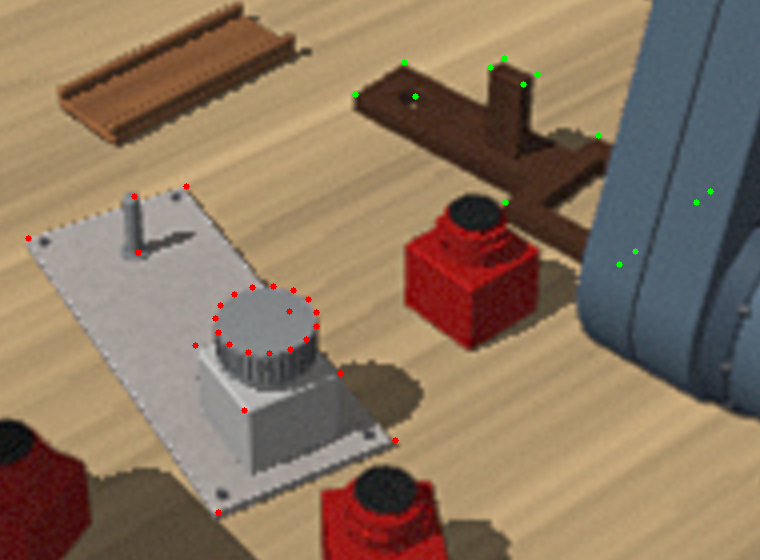

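```bash
cat >> h.py <<'E'
def go(x,y,z,yaw):
    """remaining shift (mm, tool axes) and rotvec to world grasp point (m) with tool pointing down; yaw=world angle of tool y, deg"""
    s=bot.observe();Rt=R.from_quat(s["tcp_rot"])
    a=np.radians(yaw);yt=np.array([np.cos(a),np.sin(a),0]);zt=np.array([0,0,-1.]);xt=np.cross(yt,zt)
    Rd=R.from_matrix(np.c_[xt,yt,zt])
    p=np.array([x,y,z+bot.pinch_z])
    cy=Rt.apply([0,1,0])
    print("t",s["time"],"grasp",(s["ee_pos"]+Rt.apply([0,0,bot.pinch_z])).round(4),"yaw",np.degrees(np.arctan2(cy[1],cy[0])).round(2),"gap",s["finger_gap"],"F",s["force"].round(1),"T",s["ft_torque"].round(2),"q",s["qpos"].round(2))
    print("d tool mm",Rt.inv().apply(p-s["ee_pos"]).round(4)*1000,"rv",(Rt.inv()*Rd).as_rotvec().round(4))
    print("d in desired frame",Rd.inv().apply(p-s["ee_pos"]).round(4)*1000)
E
python3 -c "
from h import *
go(.545,-.1475,.2,-81.2)"
```

```text
t 0.5 grasp [ 0.1906 -0.5159  0.2374] yaw -69.73 gap 1.0009474106540566 F [0.7 0.7 0.4] T [-0.02 -0.02  0.04] q [-1.42  0.26  1.54 -0.    1.35 -0.2 ]
d tool mm [ 460.1 -222.8   37.4] rv [-1.000e-04  0.000e+00  2.002e-01]
d in desired frame [ 406.6 -309.9   37.4]
```

Call:
apply_moves(jaw=[100,100,100,100,100], dp=[[35.4,-17.1,0],[35.4,-17.1,0],[35.4,-17.1,0],[35.4,-17.1,0],[35.4,-17.1,0]], dr=[[0,0,0],[0,0,0],[0,0,0],[0,0,0],[0,0,0]])

```text
time: 1.0
ee_pos: [0.3278, -0.3732, 0.4049]
tcp_rot: [0.984, 0.176, 0.0, 0.0]
force: [0.5, -0.5, -0.2]
finger_gap: 1.003
```

Call:
apply_moves(jaw=[80,60,60,60,60], dp=[[35.4,-17.1,0],[35.4,-17.1,0],[35.4,-17.1,0],[35.4,-17.1,0],[35.4,-17.1,0]], dr=[[0,0,0],[0,0,0],[0,0,0],[0,0,0],[0,0,0]])

```text
time: 1.5
ee_pos: [0.4643, -0.2315, 0.405]
tcp_rot: [0.984, 0.176, 0.0, 0.0]
force: [-0.6, -0.2, -0.1]
finger_gap: 0.626
```

Call:
apply_moves(jaw=[60,60,60], dp=[[35.4,-17.1,0],[35.4,-17.1,0],[35.4,-17.1,0]], dr=[[0,0,0],[0,0,0],[0,0,0]])

```text
time: 1.8
ee_pos: [0.5462, -0.1466, 0.4049]
tcp_rot: [0.984, 0.176, 0.0, 0.0]
force: [0.7, -0.4, -0.3]
finger_gap: 0.602
```

```bash
python3 -c "
from h import *
go(.545,-.1475,.12,-81.2)"
```

```text
t 1.8 grasp [ 0.5463 -0.1466  0.2376] yaw -69.72 gap 0.6023960214044213 F [ 0.7 -0.4 -0.3] T [-0.1   0.01  0.03] q [-0.46  0.29  1.5  -0.    1.36  0.76]
d tool mm [ -1.5   0.4 117.6] rv [ 3.000e-04 -2.000e-04  2.003e-01]
d in desired frame [ -1.4   0.7 117.6]
```

Call:
apply_moves(jaw=[60,60,60,60], dp=[[-0.7,0.3,35],[-0.7,0.3,35],[0,0,35],[0,0,10]], dr=[[0,0,0.1],[0,0,0.1],[0,0,0],[0,0,0]])

```text
time: 2.2
ee_pos: [0.5429, -0.1481, 0.2861]
tcp_rot: [0.997, 0.077, -0.003, -0.002]
force: [-0.5, 0.1, -0.2]
finger_gap: 0.6
```

Run:
```python
from h import *
go(.545,-.1475,.056,-81.2)
t=cam("top");s=cam("side")
crop(t,340,170,120,120,5,"pics/t2.png");crop(s,310,150,120,120,5,"pics/s2.png")
```

```text
t 2.2 grasp [ 0.5419 -0.1476  0.1188] yaw -81.16 gap 0.5999518603587225 F [-0.5  0.1 -0.2] T [0.02 0.07 0.01] q [-0.46  0.39  1.66 -0.    1.1   0.95]
d tool mm [ 2.6 -0.  62.8] rv [-0.0039  0.0055  0.0007]
d in desired frame [ 2.2 -0.3 62.8]
```

View pics/t2.png

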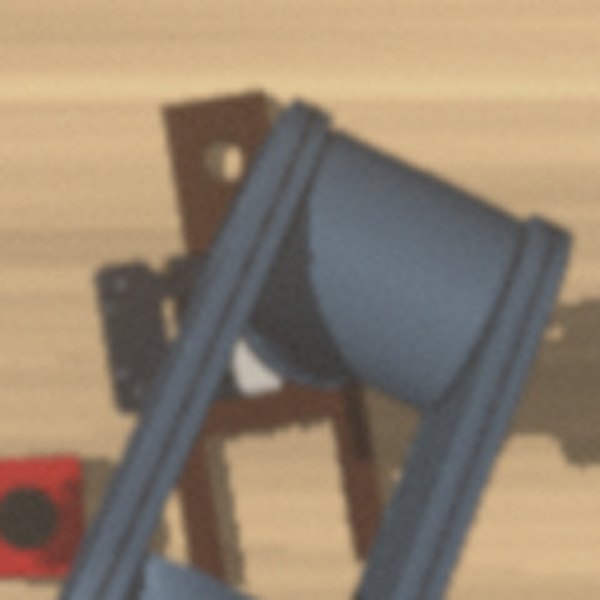

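View pics/s2.png

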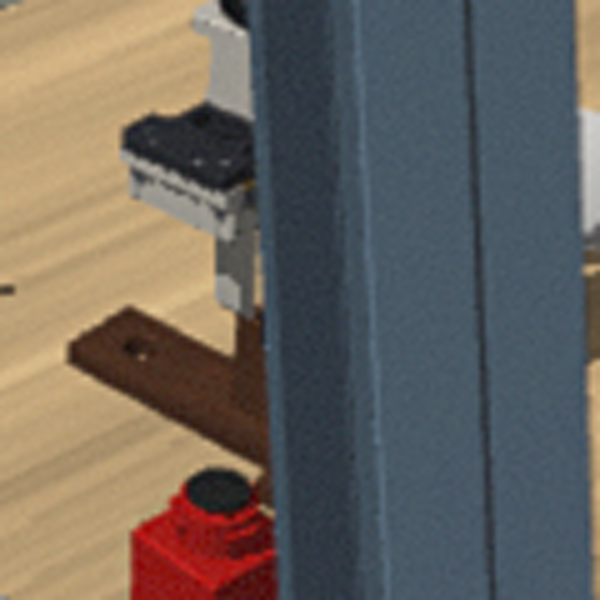

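The gripper sits over the block with one finger on each side of it, so I'll descend and pinch.

Call:
apply_moves(jaw=[60,60,60,60,60], dp=[[1,0,20],[1,0,20],[0,0,14],[0,0,8],[0,0,0]], dr=[[-0.002,0.002,0],[0,0,0],[0,0,0],[0,0,0],[0,0,0]])

```text
time: 2.8
ee_pos: [0.5465, -0.149, 0.2284]
tcp_rot: [0.997, 0.077, 0.001, 0.001]
force: [-0.7, 0.2, 0.8]
finger_gap: 0.598
```

Call:
apply_moves(jaw=[30,18,10,0,0], dp=[[0,0,0],[0,0,0],[0,0,0],[0,0,0],[0,0,0]], dr=[[0,0,0],[0,0,0],[0,0,0],[0,0,0],[0,0,0]], squeeze=40)

```text
time: 3.3
ee_pos: [0.5462, -0.1487, 0.2281]
tcp_rot: [0.997, 0.077, 0.001, 0.001]
force: [-0.8, 0.6, 1.1]
finger_gap: 0.216
```

Run:
```python
from h import *
go(.545,-.1475,.056,-81.2)
```

```text
t 3.3 grasp [ 0.5467 -0.149   0.0608] yaw -81.19 gap 0.21634194373416973 F [-0.8  0.6  1.1] T [ 0.21  0.08 -0.02] q [-0.46  0.46  1.71 -0.    0.96  0.95]
d tool mm [-1.  -1.4  4.7] rv [ 0.0022 -0.0024  0.0002]
d in desired frame [-1.  -1.4  4.8]
```

Call:
apply_moves(jaw=[0,0,0], dp=[[0,0,0],[0,0,0],[0,0,0]], dr=[[0,0,0],[0,0,0],[0,0,0]])

```text
time: 3.6
ee_pos: [0.5462, -0.1486, 0.2279]
tcp_rot: [0.997, 0.077, 0.001, 0.001]
force: [-1.1, 1.6, 3.9]
finger_gap: 0.173
```

Call:
apply_moves(jaw=[0,0,0,0,0], dp=[[0,0,-10],[0,0,-30],[0,0,-40],[0,0,-40],[0,0,-20]], dr=[[0,0,0],[0,0,0],[0,0,0],[0,0,0],[0,0,0]])

```text
time: 4.1
ee_pos: [0.5463, -0.1488, 0.3719]
tcp_rot: [0.997, 0.077, 0.003, 0.002]
force: [0.8, -1.1, -1.3]
finger_gap: 0.17
```

Run:
```python
from h import *
go(.531,.137,.195,-99)
t=cam("top");s=cam("side")
crop(t,320,150,150,150,4,"pics/t3.png");crop(s,280,100,150,150,4,"pics/s3.png")
```

```text
t 4.1 grasp [ 0.5475 -0.1496  0.2046] yaw -81.19 gap 0.1698820071207001 F [ 0.8 -1.1 -1.3] T [-0.   -0.02 -0.04] q [-0.46  0.31  1.55 -0.    1.28  0.95]
d tool mm [  28.6 -284.8    8.2] rv [ 0.0045 -0.0071  0.3109]
d in desired frame [ -59.9 -279.9    9.6]
```

View pics/t3.png

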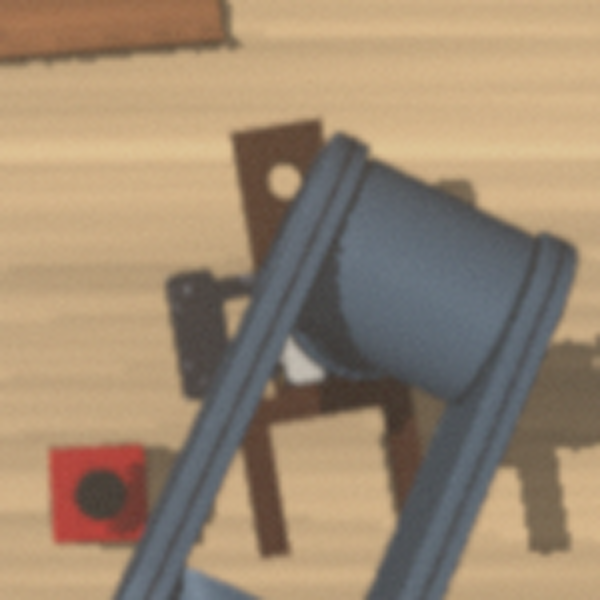

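View pics/s3.png

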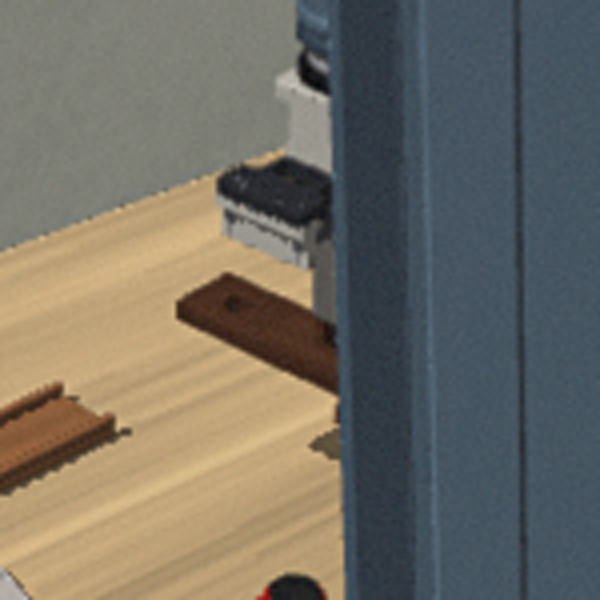

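The fork is lifted and level. Next I'll carry it over the stand.

Call:
apply_moves(jaw=[0,0,0,0,0], dp=[[1.8,-18,0],[3.6,-36,0],[3.6,-36,0],[3.6,-36,0],[3.6,-36,0]], dr=[[0,0,0],[0,0,0],[0,0,0],[0,0,0],[0,0,0]])

```text
time: 4.7
ee_pos: [0.5358, 0.0163, 0.365]
tcp_rot: [0.997, 0.077, -0.001, 0.0]
force: [-0.1, 0.7, -2.4]
finger_gap: 0.172
```

Call:
apply_moves(jaw=[0,0,0,0], dp=[[3.6,-36,0],[3.6,-36,0],[3.6,-36,0],[1.6,-15,0]], dr=[[0,0,0],[0,0,0],[0,0,0],[0,0,0]])

```text
time: 5.1
ee_pos: [0.5287, 0.141, 0.3649]
tcp_rot: [0.997, 0.078, -0.001, 0.0]
force: [0.4, -0.8, -1.5]
finger_gap: 0.169
```

Call:
apply_moves(jaw=[0,0,0,0,0], dp=[[0,0,0],[0,0,0],[0,0,0],[0,0,0],[0,0,0]], dr=[[0,0,0.078],[0,0,0.078],[0,0,0.078],[0,0,0.077],[0,0,0]])

```text
time: 5.6
ee_pos: [0.5298, 0.1375, 0.3656]
tcp_rot: [0.997, -0.079, -0.0, 0.001]
force: [-0.3, 0.7, -2.6]
finger_gap: 0.168
```

Run:
```python
from h import *
go(.531,.137,.195,-99)
t=cam("top");s=cam("side")
crop(t,220,150,150,150,4,"pics/t4.png");crop(s,200,160,150,150,4,"pics/s4.png")
```

```text
t 5.6 grasp [0.5297 0.1372 0.1983] yaw -99.05 gap 0.16794212057052524 F [-0.3  0.7 -2.6] T [ 0.06 -0.01 -0.02] q [ 0.05  0.28  1.6  -0.    1.26  1.78]
d tool mm [1.2 0.3 3.3] rv [ 0.0022  0.0006 -0.0008]
d in desired frame [1.2 0.3 3.3]
```

View pics/t4.png

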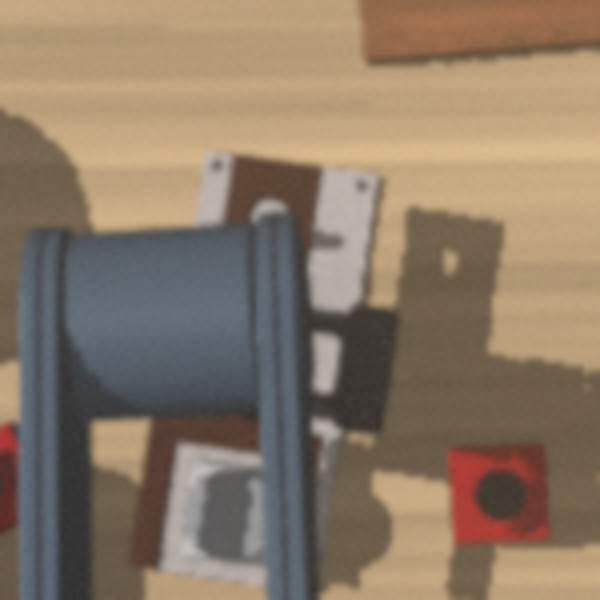

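View pics/s4.png

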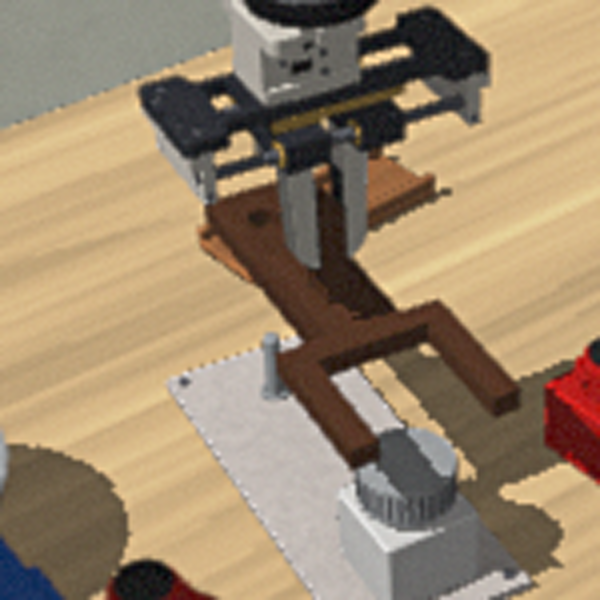

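Run:
```python
from h import *
t=cam("top");s=cam("side")
crop(s,245,200,90,80,8,"pics/s5.png");crop(t,250,180,70,60,10,"pics/t5.png")
```

```text
(no output)
```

View pics/s5.png

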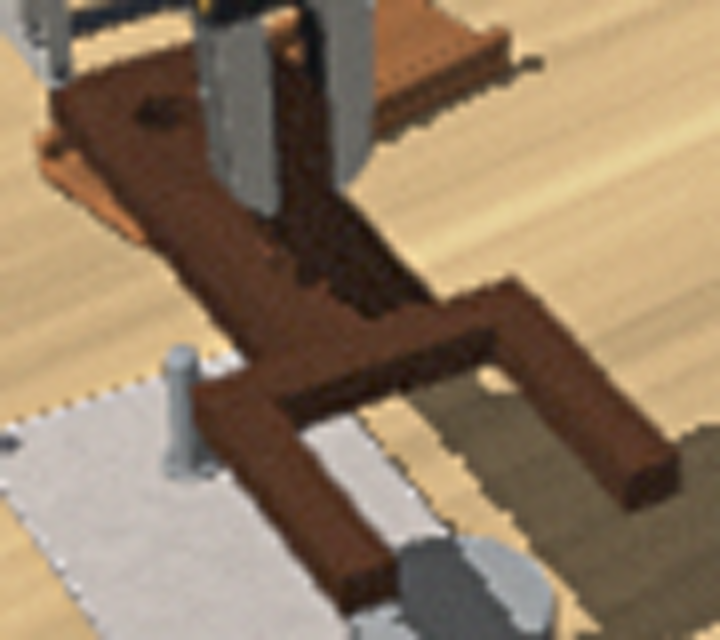

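View pics/t5.png

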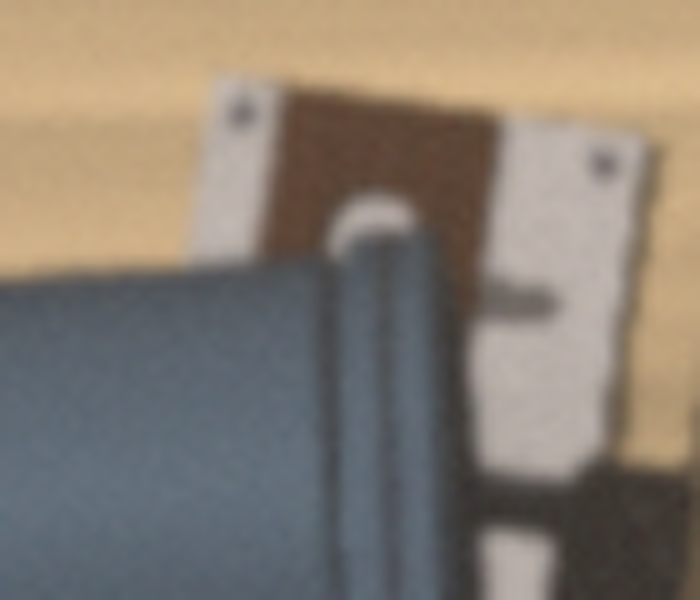

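```bash
cat > fit.py <<'E'
from h import *
def kab(M,W):
    M=np.array(M,float);W=np.array(W,float)
    mc,wc=M.mean(0),W.mean(0);H=(M-mc).T@(W-wc)
    th=np.arctan2(H[0,1]-H[1,0],H[0,0]+H[1,1]);Rm=np.array([[np.cos(th),-np.sin(th)],[np.sin(th),np.cos(th)]])
    o=wc-Rm@mc;return np.degrees(th),o,(W-(M@Rm.T+o)).round(1)
E
python3 - <<'E'
from fit import *
t=cam("top");s=cam("side")
S=lambda x,y:(245+(x+.5)/8-.5,200+(y+.5)/8-.5)
T=lambda x,y:(250+(x+.5)/10-.5,180+(y+.5)/10-.5)
z=.1525
M=[(40,-54),(40,54),(138,-54),(138,-36),(138,36),(138,54),(58,-36),(58,36),(-90,0)]
px=[(196,390),(512,278),(342,580),(398,553),(632,478),(680,455),(283,398),(497,327),(165,110)]
print(kab(M,[onz(s,*S(*p),z)[:2]*1000 for p in px]))
print("pin s top/bottom",onz(s,*S(181,352),.056),onz(s,*S(182,470),.008))
print("stand side", kab([(-140,60),(150,60),(150,-60),(-140,-60)],[(657,58.9),(372,103.7),(391.9,222.4),(675.7,179)]))
print("stand top", kab([(-140,60),(150,60),(150,-60),(-140,-60)],[(660.4,55.7),(377,99),(395.2,219.2),(678.9,174)]))
print("top eye-end corners",[onz(t,*T(*p),z)*1000 for p in((282,92),(500,118))])
E
```

```text
(np.float64(171.38541316460922), array([530.98057723, 136.53190987]), array([[-2.3, -0.2],
       [-0.3,  2.1],
       [ 0.5,  0.2],
       [ 2.8, -0.6],
       [-1.5,  0. ],
       [ 0.6,  0.8],
       [-0.5, -2.8],
       [-1.6, -0.3],
       [ 2.4,  0.7]]))
pin s top/bottom [0.62151469 0.12554311 0.056     ] [0.62022968 0.1296654  0.008     ]
stand side (np.float64(171.13125771016922), array([529.0902206 , 140.22914309]), array([[-1.2, -0.5],
       [ 0.4, -0.4],
       [ 1.8, -0.2],
       [-1. ,  1.1]]))
stand top (np.float64(171.148193005918), array([532.81544824, 136.20560334]), array([[-1.5,  0.3],
       [ 1.6, -1. ],
       [ 1.4,  0.6],
       [-1.5,  0.1]]))
top eye-end corners [array([656.31251128, 144.18864782, 152.5       ]), array([649.06633168,  89.96548023, 152.5       ])]
```

Call:
apply_moves(jaw=[0,0,0,0], dp=[[0.8,-1.6,10],[0,0,10],[0,0,8],[0,0,0]], dr=[[0.002,0,0],[0,0,0],[0,0,0],[0,0,0]])

```text
time: 6.3
ee_pos: [0.5309, 0.1389, 0.3372]
tcp_rot: [0.997, -0.078, -0.001, -0.0]
force: [0.5, 0.4, -1.1]
finger_gap: 0.171
```

Run:
```python
from h import *
go(.531,.1385,.069,-99)
t=cam("top");s=cam("side")
crop(s,245,205,90,80,8,"pics/s6.png");crop(t,250,180,90,120,5,"pics/t6.png")
```

```text
t 6.3 grasp [0.5308 0.1389 0.1699] yaw -99.0 gap 0.17087607530300297 F [ 0.5  0.4 -1.1] T [ 0.07  0.04 -0.02] q [0.05 0.31 1.64 0.   1.2  1.78]
d tool mm [  0.2   0.4 100.9] rv [ 0.0001  0.0011 -0.    ]
d in desired frame [1.000e-01 4.000e-01 1.009e+02]
```

View pics/s6.png

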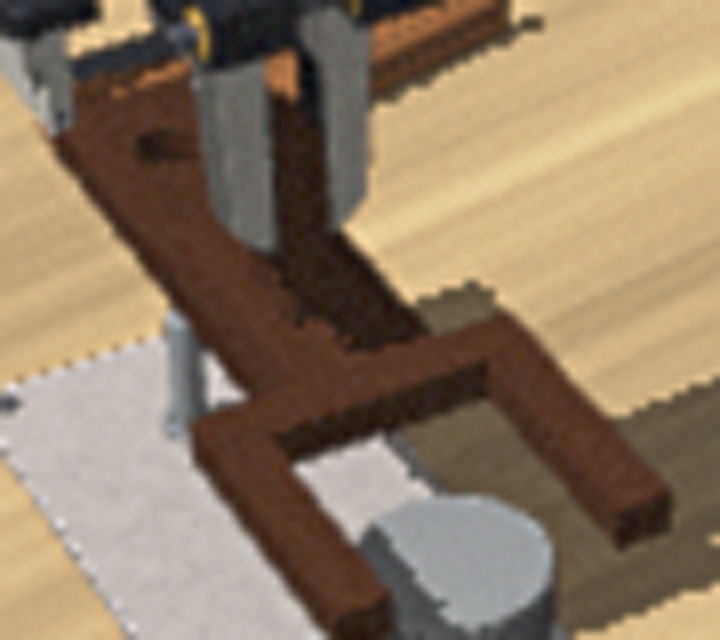

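View pics/t6.png

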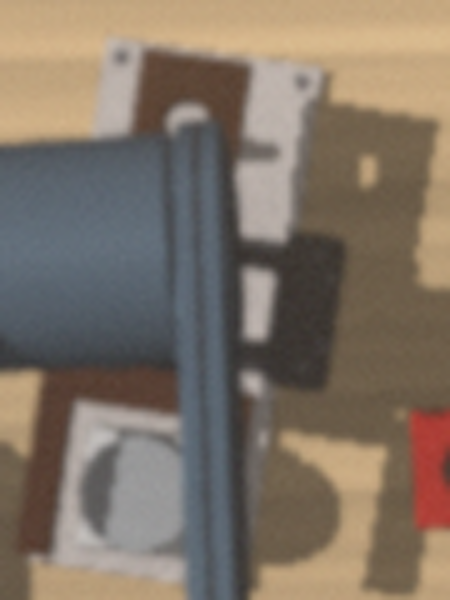

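Run:
```python
from fit import *
t=cam("top");s=cam("side")
S=lambda x,y:(245+(x+.5)/8-.5,205+(y+.5)/8-.5)
T=lambda x,y:(250+(x+.5)/5-.5,180+(y+.5)/5-.5)
zb=.1095;z=zb+.015
M=[(40,-54),(40,54),(138,-36),(138,36),(138,54),(58,-36),(58,36),(-90,0)]
px=[(196,432),(505,316),(388,600),(622,512),(672,486),(278,438),(488,367),(160,146)]
print("side",kab(M,[onz(s,*S(*p),z)[:2]*1000 for p in px]))
print("top eye-end corners",[onz(t,*T(*p),z)*1000 for p in((140,52),(250,66))])
print("mouth L bottom edge",onz(t,*T(62,495),zb)*1000,onz(t,*T(75,405),zb)*1000,onz(t,*T(50,575),zb)*1000)
print("mouth end",onz(t,*T(130,410),z)*1000)
print("arm L outer top",onz(t,*T(40,380),z)*1000,onz(t,*T(22,550),z)*1000)
f=t["frame"];
```

```text
side (np.float64(172.08662253436367), array([531.02308337, 140.61811471]), array([[-3.4, -0.7],
       [-1.2,  2. ],
       [ 1.9,  2.6],
       [ 0.4, -0.5],
       [ 2.8, -1.1],
       [-0.4, -2.6],
       [-2.3,  0.6],
       [ 2.2, -0.4]]))
top eye-end corners [array([656.82361054, 147.11587403, 124.5       ]), array([648.92328458,  91.32211503, 124.5       ])]
mouth L bottom edge [432.65793104 189.89700244 109.5       ] [478.42281188 182.87961716 109.5       ] [391.98735197 196.40175603 109.5       ]
mouth end [475.54955578 153.35321292 124.5       ]
arm L outer top [491.11448703 198.82301139 124.5       ] [405.48021495 208.6253189  124.5       ]
```

Both views agree that the eye is over the pin and the mouth is centred on the jar to within about 1–2 mm. I'll lower it now.

Call:
apply_moves(jaw=[0,0,0,0,0], dp=[[0,0,7],[0,0,7],[0,0,7],[0,0,7],[0,0,7]], dr=[[0,0,0],[0,0,0],[0,0,0],[0,0,0],[0,0,0]])

```text
time: 7.0
ee_pos: [0.5316, 0.139, 0.3034]
tcp_rot: [0.997, -0.079, 0.001, -0.0]
force: [0.3, -0.1, -1.0]
finger_gap: 0.17
```

Run:
```python
from h import *
go(.531,.1385,.069,-99)
t=cam("top");s=cam("side")
crop(s,235,205,100,100,6,"pics/s7.png");crop(t,250,180,90,120,5,"pics/t7.png")
```

```text
t 7.0 grasp [0.5319 0.139  0.1361] yaw -99.01 gap 0.17029121518276366 F [ 0.3 -0.1 -1. ] T [ 0.04  0.02 -0.03] q [0.05 0.35 1.68 0.   1.12 1.78]
d tool mm [-0.6  0.6 67.1] rv [-0.0006 -0.0021 -0.0001]
d in desired frame [-0.5  0.6 67.1]
```

View pics/s7.png

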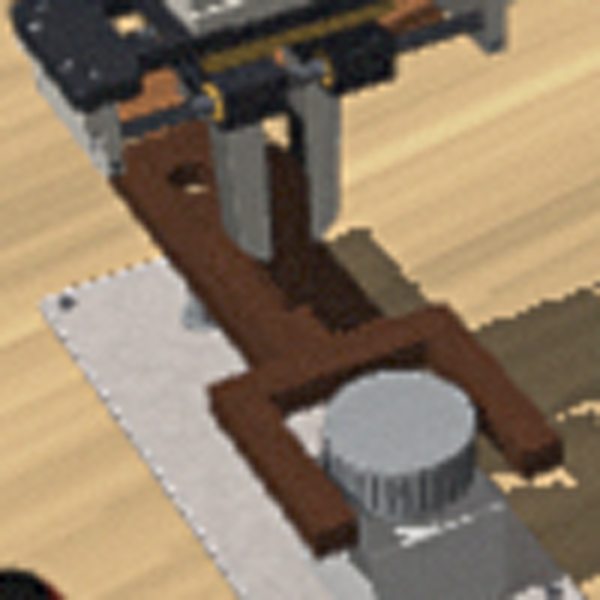

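View pics/t7.png

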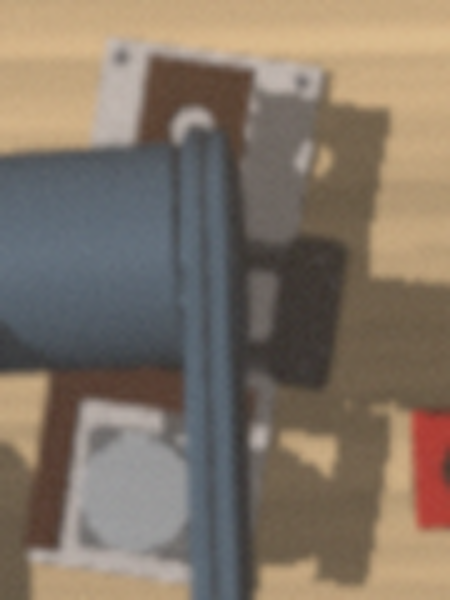

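Call:
apply_moves(jaw=[0,0,0,0,0], dp=[[-0.5,0.3,6],[0,0,6],[0,0,6],[0,0,6],[0,0,0]], dr=[[0,-0.002,0],[0,0,0],[0,0,0],[0,0,0],[0,0,0]])

```text
time: 7.6
ee_pos: [0.5308, 0.1387, 0.2791]
tcp_rot: [0.997, -0.079, -0.001, -0.0]
force: [-0.4, -0.5, -1.4]
finger_gap: 0.169
```

Call:
apply_moves(jaw=[0,0,0,0,0], dp=[[0,0,5],[0,0,5],[0,0,5],[0,0,5],[0,0,0]], dr=[[0,0,0],[0,0,0],[0,0,0],[0,0,0],[0,0,0]])

```text
time: 8.1
ee_pos: [0.5308, 0.1388, 0.2593]
tcp_rot: [0.997, -0.079, -0.001, -0.0]
force: [0.4, -0.1, -1.6]
finger_gap: 0.169
```

Run:
```python
from h import *
go(.531,.1385,.069,-99)
t=cam("top");s=cam("side")
crop(s,235,205,100,100,6,"pics/s8.png");crop(t,250,180,90,120,5,"pics/t8.png")
```

```text
t 8.1 grasp [0.5307 0.1389 0.092 ] yaw -99.01 gap 0.16891149183038254 F [ 0.4 -0.1 -1.6] T [-0.04  0.03  0.  ] q [0.05 0.4  1.73 0.   1.02 1.78]
d tool mm [ 0.2  0.3 23. ] rv [-0.0004  0.001  -0.0001]
d in desired frame [ 0.2  0.3 23. ]
```

View pics/s8.png

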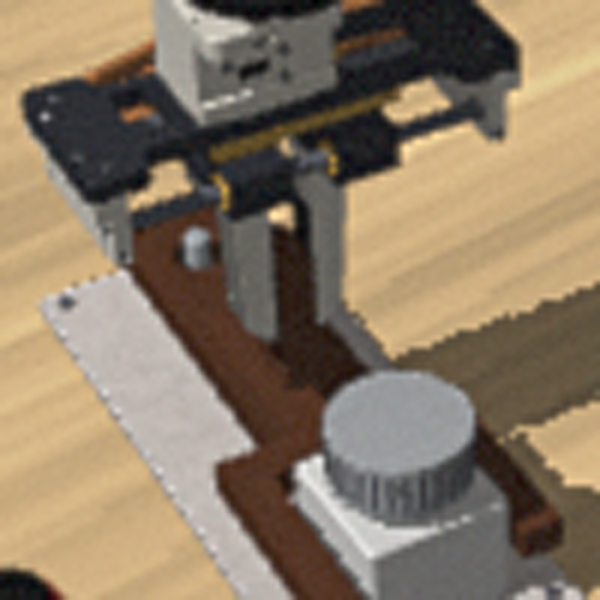

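View pics/t8.png

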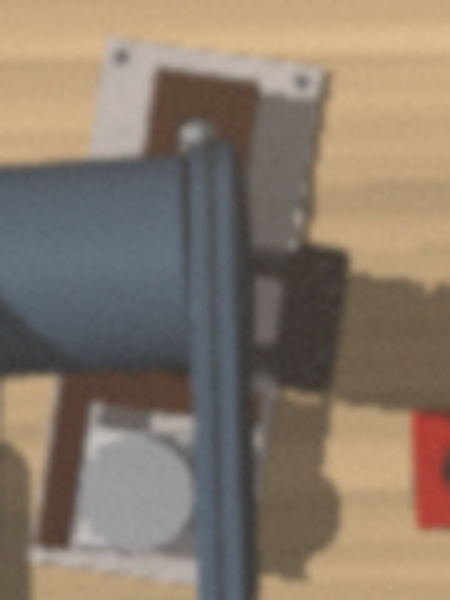

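The pin is through the eye and the jar is inside the mouth. I'll lower the rest of the way.

Call:
apply_moves(jaw=[0,0,0,0,0], dp=[[0,0,5],[0,0,5],[0,0,5],[0,0,4],[0,0,0]], dr=[[0,0,0],[0,0,0],[0,0,0],[0,0,0],[0,0,0]])

```text
time: 8.7
ee_pos: [0.5308, 0.1388, 0.2404]
tcp_rot: [0.997, -0.079, -0.0, -0.0]
force: [-0.3, -0.3, -1.8]
finger_gap: 0.166
```

Call:
apply_moves(jaw=[0,0,0], dp=[[0,0,1.5],[0,0,1.5],[0,0,0]], dr=[[0,0,0],[0,0,0],[0,0,0]])

```text
time: 9.0
ee_pos: [0.5311, 0.1388, 0.2382]
tcp_rot: [0.997, -0.079, 0.0, -0.0]
force: [0.1, 0.5, -1.7]
finger_gap: 0.168
```

Call:
apply_moves(jaw=[0,0,0], dp=[[0,0,1],[0,0,0],[0,0,0]], dr=[[0,0,0],[0,0,0],[0,0,0]])

```text
time: 9.3
ee_pos: [0.5312, 0.1388, 0.2373]
tcp_rot: [0.997, -0.079, 0.0, -0.0]
force: [0.5, -0.4, -2.0]
finger_gap: 0.169
```

Call:
apply_moves(jaw=[0,0,0,0], dp=[[0,0,0.7],[0,0,0.7],[0,0,0.3],[0,0,0]], dr=[[0,0,0],[0,0,0],[0,0,0],[0,0,0]])

```text
time: 9.7
ee_pos: [0.5312, 0.1389, 0.236]
tcp_rot: [0.997, -0.078, 0.0, -0.0]
force: [-1.9, 0.5, 3.4]
finger_gap: 0.169
```

Call:
apply_moves(jaw=[20,22,24,28,32], dp=[[0,0,0],[0,0,0],[0,0,0],[0,0,0],[0,0,0]], dr=[[0,0,0],[0,0,0],[0,0,0],[0,0,0],[0,0,0]], squeeze=10)

```text
time: 10.2
ee_pos: [0.5312, 0.1388, 0.2355]
tcp_rot: [0.997, -0.079, 0.0, -0.0]
force: [0.6, 0.4, 0.1]
finger_gap: 0.306
```

Call:
apply_moves(jaw=[40,45,50,50], dp=[[0,0,0],[0,0,-10],[0,0,-35],[0,0,-45]], dr=[[0,0,0],[0,0,0],[0,0,0],[0,0,0]])

```text
time: 10.6
ee_pos: [0.5303, 0.1387, 0.3253]
tcp_rot: [0.997, -0.079, -0.002, -0.0]
force: [0.9, 0.5, -0.5]
finger_gap: 0.497
```

Call:
apply_moves(jaw=[80,100,100,100], dp=[[0,0,-40],[0,0,-20],[0,0,0],[0,0,0]], dr=[[0,0,0],[0,0,0],[0,0,0],[0,0,0]])

```text
time: 11.0
ee_pos: [0.5308, 0.1387, 0.3857]
tcp_rot: [0.997, -0.078, 0.001, -0.0]
force: [-0.1, -0.4, -0.2]
finger_gap: 0.794
```

Run:
```python
from h import *
go(.433,.1538,.086,-99)
t=cam("top");s=cam("side")
crop(s,235,205,100,130,5,"pics/s9.png");crop(t,250,180,90,120,5,"pics/t9.png")
```

```text
t 11.0 grasp [0.531  0.1388 0.2184] yaw -99.0 gap 0.7937398380132439 F [-0.1 -0.4 -0.2] T [0.06 0.08 0.05] q [0.05 0.27 1.57 0.   1.3  1.78]
d tool mm [-99.1   0.5 132.3] rv [-0.0008 -0.0011 -0.0001]
d in desired frame [-98.9   0.4 132.4]
```

View pics/s9.png

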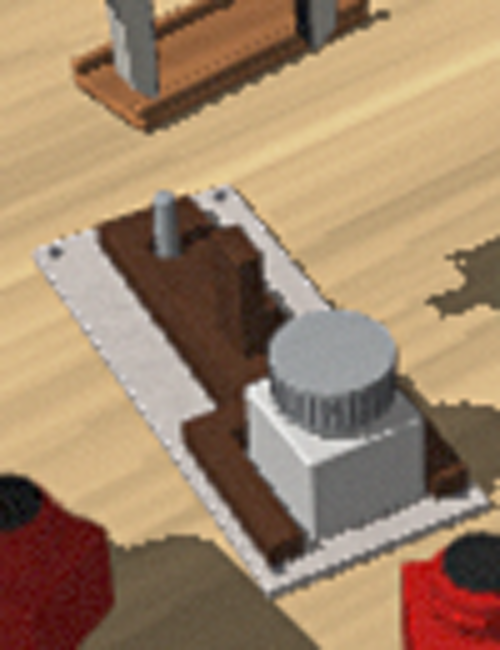

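View pics/t9.png

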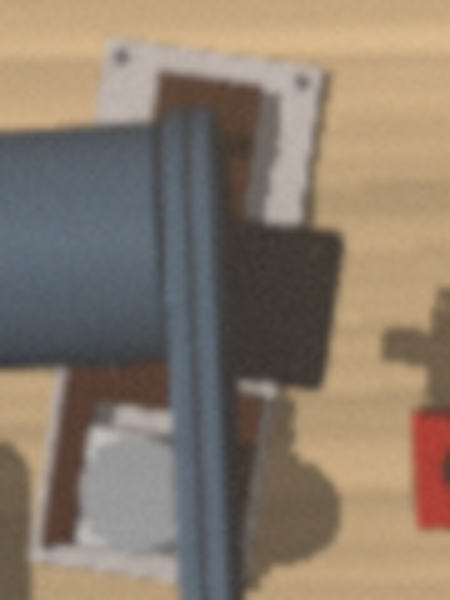

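The fork lies flat, hung on the pin with its mouth round the jar. Next is the cap.

Call:
apply_moves(jaw=[100,100,100,100,100], dp=[[-35,0,0],[-35,0,0],[-30.5,0,0],[0,0,40],[0,0,40]], dr=[[0,0,0],[0,0,0],[0,0,0],[0,0,0],[0,0,0]])

```text
time: 11.6
ee_pos: [0.4308, 0.1548, 0.3046]
tcp_rot: [0.997, -0.078, 0.001, -0.0]
force: [0.6, 1.0, -0.7]
finger_gap: 0.999
```

Call:
apply_moves(jaw=[100,100], dp=[[0,0,10],[0,0,0]], dr=[[0,0,0],[0,0,0]])

```text
time: 11.8
ee_pos: [0.431, 0.1544, 0.2934]
tcp_rot: [0.997, -0.079, -0.003, 0.0]
force: [0.0, -0.5, 0.2]
finger_gap: 0.999
```

Run:
```python
from h import *
go(.4318,.1546,.086,-99)
t=cam("top");s=cam("side")
crop(s,235,205,120,120,5,"pics/s10.png");crop(t,230,200,100,120,5,"pics/t10.png")
```

```text
t 11.8 grasp [0.4301 0.1544 0.1261] yaw -99.01 gap 0.9988138307304559 F [ 0.  -0.5  0.2] T [ 0.07 -0.   -0.03] q [0.1  0.21 1.9  0.   1.04 1.83]
d tool mm [ 0.9 -0.4 40.1] rv [ 0.0009  0.0054 -0.0002]
d in desired frame [ 0.7 -0.3 40.1]
```

View pics/s10.png

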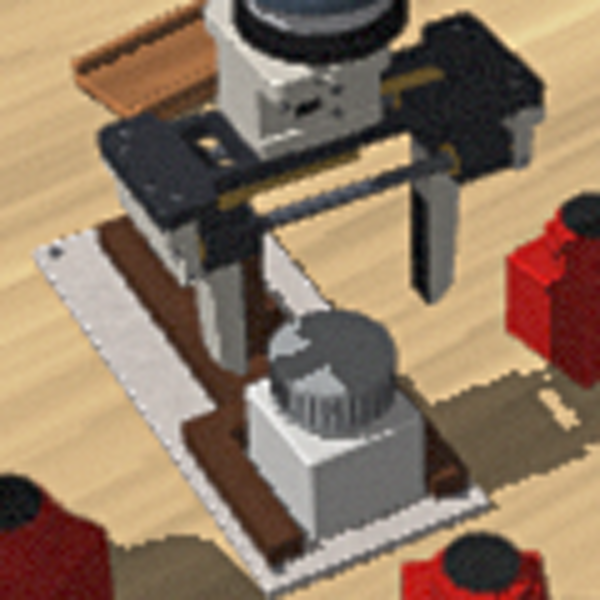

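View pics/t10.png

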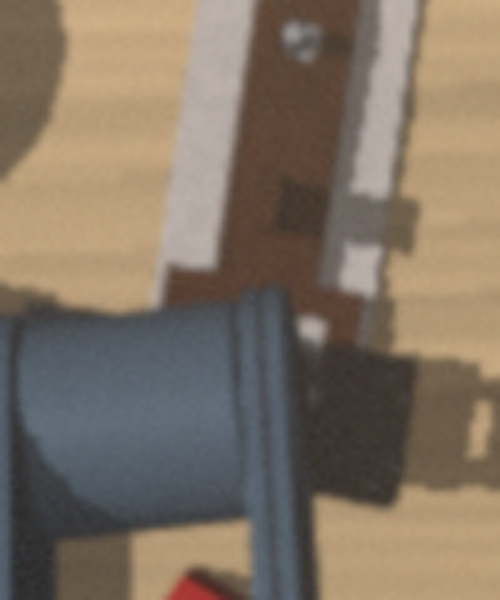

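Call:
apply_moves(jaw=[100,100,100,100,100], dp=[[0.8,-0.3,10],[0,0,12],[0,0,10],[0,0,7],[0,0,0]], dr=[[0,0.003,0],[0,0,0],[0,0,0],[0,0,0],[0,0,0]])

```text
time: 12.4
ee_pos: [0.4326, 0.1546, 0.2557]
tcp_rot: [0.997, -0.079, 0.001, -0.0]
force: [-0.0, 0.1, 0.2]
finger_gap: 0.997
```

Call:
apply_moves(jaw=[80,74,70,68,66], dp=[[0,0,0],[0,0,0],[0,0,0],[0,0,0],[0,0,0]], dr=[[0,0,0],[0,0,0],[0,0,0],[0,0,0],[0,0,0]], squeeze=15)

```text
time: 12.9
ee_pos: [0.4329, 0.1546, 0.2567]
tcp_rot: [0.997, -0.078, 0.002, -0.0]
force: [-0.2, -3.5, 1.3]
finger_gap: 0.672
```

Run:
```python
from h import *
go(.4318,.1546,.086,-99)
s=cam("side")
crop(s,255,225,90,90,6.5,"pics/s11.png")
```

```text
t 12.9 grasp [0.4335 0.1545 0.0894] yaw -98.99 gap 0.6715346063460608 F [-0.2 -3.5  1.3] T [-0.61  0.15  0.04] q [ 0.1   0.26  1.94 -0.    0.93  1.83]
d tool mm [-1.1  0.1  3.4] rv [-0.0003 -0.004   0.0001]
d in desired frame [-1.1  0.1  3.4]
```

View pics/s11.png

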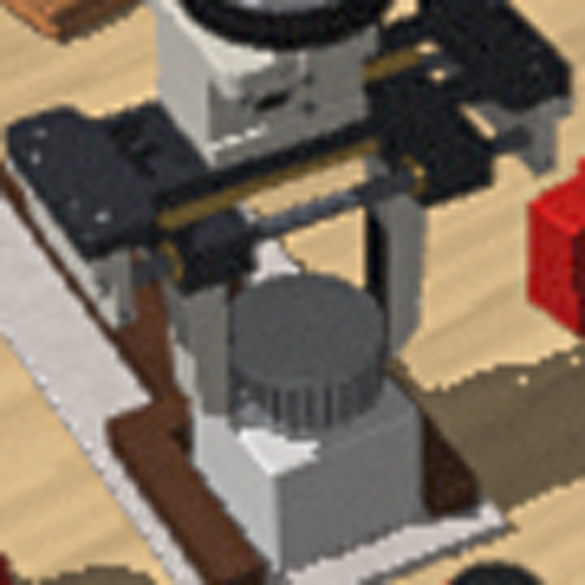

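Call:
apply_moves(jaw=[68,68,68], dp=[[-0.5,1.2,2],[0,0,0],[0,0,0]], dr=[[0,-0.002,0],[0,0,0],[0,0,0]])

```text
time: 13.25
ee_pos: [0.4321, 0.1536, 0.2543]
tcp_rot: [0.997, -0.079, 0.001, -0.0]
force: [0.0, 0.6, -0.5]
finger_gap: 0.682
```

Call:
apply_moves(jaw=[66,64,62,60,58], dp=[[0,0,0],[0,0,0],[0,0,0],[0,0,0],[0,0,0]], dr=[[0,0,0],[0,0,0],[0,0,0],[0,0,0],[0,0,0]])

```text
time: 13.75
ee_pos: [0.4321, 0.1537, 0.2545]
tcp_rot: [0.997, -0.079, 0.001, -0.0]
force: [-1.0, 2.2, -1.7]
finger_gap: 0.651
```

Run:
```python
from h import *
go(.4318,.1546,.086,-99)
```

```text
t 13.75 grasp [0.4324 0.1538 0.0872] yaw -99.01 gap 0.650844041684566 F [-1.   2.2 -1.7] T [ 0.29  0.06 -0.02] q [0.1  0.26 1.95 0.   0.93 1.83]
d tool mm [-0.5 -0.9  1.2] rv [-0.0009 -0.0015 -0.0002]
d in desired frame [-0.5 -0.9  1.2]
```

Call:
apply_moves(jaw=[50,40,40,40], dp=[[0,0,0],[0,0,0],[0,0,0],[0,0,0]], dr=[[0,0,0],[0,0,0],[0,0,0],[0,0,0]], squeeze=60)

```text
time: 14.15
ee_pos: [0.4322, 0.1536, 0.2545]
tcp_rot: [0.997, -0.079, 0.001, -0.0]
force: [-0.0, 2.8, -0.6]
finger_gap: 0.642
```

Call:
apply_moves(jaw=[40,40,40,40], dp=[[0,0,0],[0,0,0],[0,0,0],[0,0,0]], dr=[[0,0,-0.05],[0,0,-0.07],[0,0,-0.07],[0,0,-0.07]])

```text
time: 14.55
ee_pos: [0.4321, 0.1534, 0.2545]
tcp_rot: [0.999, 0.053, 0.001, 0.0]
force: [-0.5, 0.2, -0.7]
finger_gap: 0.648
```

Run:
```python
from h import *
go(.4318,.1546,.086,-24)
```

```text
t 14.55 grasp [0.4323 0.1534 0.0872] yaw -83.97 gap 0.6480407220112124 F [-0.5  0.2 -0.7] T [ 0.09 -0.03 -0.26] q [ 0.1   0.26  1.95 -0.    0.93  1.56]
d tool mm [-0.2 -1.3  1.2] rv [ 8.0000e-04 -1.2000e-03 -1.0466e+00]
d in desired frame [ 1.  -0.8  1.2]
```

Call:
apply_moves(jaw=[40,40,40,40,40], dp=[[0,0,0],[0,0,0],[0,0,0],[0,0,0],[0,0,0]], dr=[[0,0,-0.07],[0,0,-0.07],[0,0,-0.07],[0,0,-0.07],[0,0,0]])

```text
time: 15.05
ee_pos: [0.4321, 0.1534, 0.2545]
tcp_rot: [0.982, 0.191, 0.001, 0.0]
force: [0.4, -1.1, -0.1]
finger_gap: 0.642
```

Run:
```python
from h import *
go(.4318,.1546,.086,-24)
s=cam("side")
crop(s,235,205,110,120,5,"pics/s12.png")
```

```text
t 15.05 grasp [0.4323 0.1534 0.0872] yaw -68.03 gap 0.6418353896675714 F [ 0.4 -1.1 -0.1] T [0.05 0.03 0.07] q [ 0.1   0.26  1.95 -0.    0.93  1.28]
d tool mm [ 0.2 -1.2  1.2] rv [ 0.0009 -0.001  -0.7685]
d in desired frame [ 1.  -0.8  1.2]
```

View pics/s12.png

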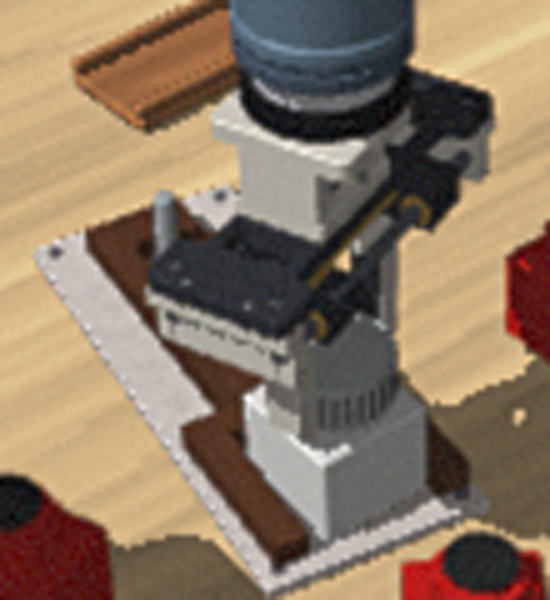

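Call:
apply_moves(jaw=[40,40,40,40,40], dp=[[0,0,0],[0,0,0],[0,0,0],[0,0,0],[0,0,0]], dr=[[0,0,-0.08],[0,0,-0.08],[0,0,-0.08],[0,0,-0.08],[0,0,-0.08]])

```text
time: 15.6
ee_pos: [0.4321, 0.1535, 0.2546]
tcp_rot: [0.924, 0.382, 0.001, 0.0]
force: [-1.2, -0.4, 2.1]
finger_gap: 0.641
```

Run:
```python
from h import *
go(.4318,.1546,.086,-24)
```

```text
t 15.6 grasp [0.4324 0.1535 0.0873] yaw -45.1 gap 0.6413409543867397 F [-1.2 -0.4  2.1] T [ 0.06  0.1  -0.15] q [0.1  0.26 1.95 0.   0.93 0.88]
d tool mm [ 0.5 -1.   1.3] rv [ 0.0011 -0.0011 -0.3682]
d in desired frame [ 0.9 -0.8  1.3]
```

Call:
apply_moves(jaw=[40,40,40,40,40], dp=[[0,0,0],[0,0,0],[0,0,0],[0,0,0],[0,0,0]], dr=[[0,0,-0.08],[0,0,-0.08],[0,0,-0.08],[0,0,-0.07],[0,0,-0.06]])

```text
time: 16.1
ee_pos: [0.4326, 0.1536, 0.2556]
tcp_rot: [0.838, 0.545, 0.002, 0.001]
force: [-1.4, 0.7, 8.0]
finger_gap: 0.645
```

Call:
apply_moves(jaw=[40,40], dp=[[0,0,0],[0,0,0]], dr=[[0,0,0],[0,0,0]])

```text
time: 16.3
ee_pos: [0.4326, 0.1536, 0.2556]
tcp_rot: [0.839, 0.544, 0.002, 0.001]
force: [-1.1, 0.8, 7.5]
finger_gap: 0.642
```

Run:
```python
from h import *
go(.4318,.1546,.086,-24)
s=cam("side");t=cam("top")
crop(s,235,205,110,120,5,"pics/s13.png");crop(t,230,180,120,140,4,"pics/t13.png")
```

```text
t 16.3 grasp [0.4332 0.1537 0.0883] yaw -24.04 gap 0.6423800699123686 F [-1.1  0.8  7.5] T [0.06 0.28 0.02] q [0.1  0.26 1.95 0.   0.93 0.52]
d tool mm [ 0.5 -1.2  2.3] rv [ 0.0031 -0.002  -0.0008]
d in desired frame [ 0.6 -1.1  2.3]
```

View pics/s13.png

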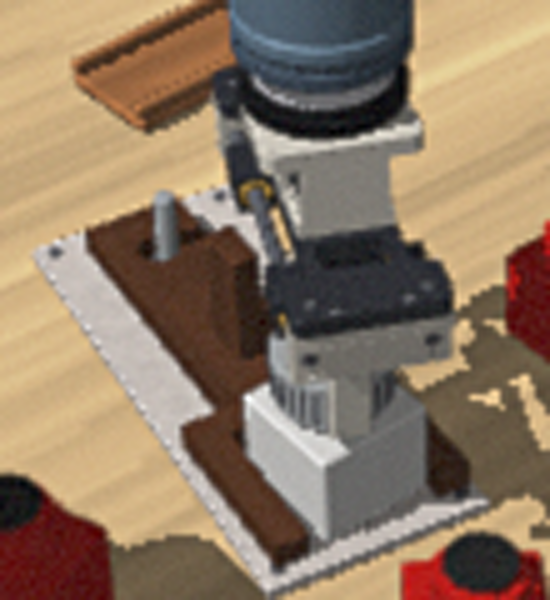

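View pics/t13.png

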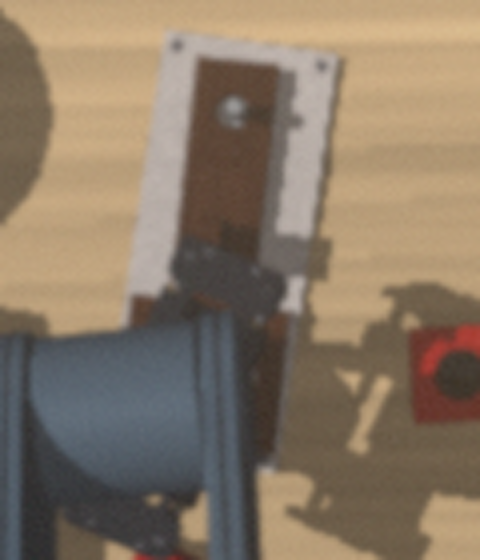

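The seal now pushes up with about 7.5 N, so the threads look free. I'll start lifting slowly.

Call:
apply_moves(jaw=[40,40,40], dp=[[0,0,-2],[0,0,-2],[0,0,0]], dr=[[0,0,0],[0,0,0],[0,0,0]])

```text
time: 16.7
ee_pos: [0.4322, 0.1535, 0.2587]
tcp_rot: [0.839, 0.545, 0.001, 0.0]
force: [-0.5, -0.1, -0.5]
finger_gap: 0.642
```

Call:
apply_moves(jaw=[40,40,40], dp=[[0,0,-3],[0,0,-3],[0,0,0]], dr=[[0,0,0],[0,0,0],[0,0,0]])

```text
time: 17.0
ee_pos: [0.4323, 0.1536, 0.2648]
tcp_rot: [0.838, 0.545, 0.001, 0.0]
force: [0.4, 0.9, -0.0]
finger_gap: 0.645
```

Run:
```python
from h import *
go(.4318,.1546,.1335,-24)
s=cam("side")
crop(s,235,205,110,120,5,"pics/s14.png")
```

```text
t 17.0 grasp [0.4326 0.1537 0.0975] yaw -23.96 gap 0.6452062533738585 F [ 0.4  0.9 -0. ] T [-0.05 -0.14 -0.01] q [0.1  0.25 1.94 0.   0.96 0.52]
d tool mm [  0.8  -0.8 -36. ] rv [ 0.0018 -0.0013  0.0007]
d in desired frame [  0.7  -0.8 -36. ]
```

View pics/s14.png

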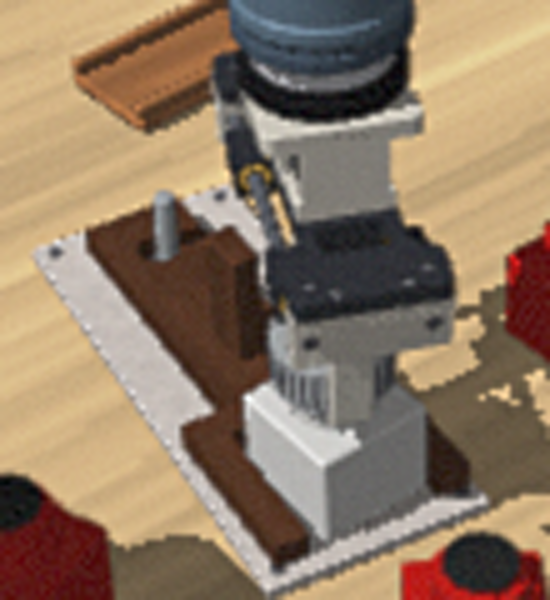

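The jar stayed put and the load is near zero. Lifting the rest of the way, straight up.

Call:
apply_moves(jaw=[40,40,40,40,40], dp=[[0,0,-5],[0,0,-5],[0,0,-5],[0,0,-5],[0,0,0]], dr=[[0.001,-0.001,0],[0,0,0],[0,0,0],[0,0,0],[0,0,0]])

```text
time: 17.55
ee_pos: [0.4325, 0.1536, 0.2854]
tcp_rot: [0.838, 0.545, 0.001, 0.0]
force: [0.0, 0.5, -0.1]
finger_gap: 0.64
```

Call:
apply_moves(jaw=[40,40,40,40,40], dp=[[0,0,-5],[0,0,-5],[0,0,-5],[0,0,-1],[0,0,0]], dr=[[0,0,0],[0,0,0],[0,0,0],[0,0,0],[0,0,0]])

```text
time: 18.05
ee_pos: [0.4322, 0.1536, 0.3008]
tcp_rot: [0.838, 0.545, 0.0, 0.0]
force: [0.0, 0.4, -0.2]
finger_gap: 0.644
```

Run:
```python
from h import *
go(.4318,.1546,.1335,-24)
s=cam("side");t=cam("top")
crop(s,235,195,110,120,5,"pics/s15.png"); cv2.imwrite("pics/t15.png",t["frame"])
```

```text
t 18.05 grasp [0.4324 0.1536 0.1335] yaw -23.95 gap 0.6441322482677642 F [ 0.   0.4 -0.2] T [-0.09 -0.07  0.  ] q [ 0.1   0.2   1.89 -0.    1.05  0.52]
d tool mm [ 0.8 -0.8 -0. ] rv [ 0.0009 -0.0004  0.0009]
d in desired frame [ 0.8 -0.8 -0. ]
```

View pics/s15.png

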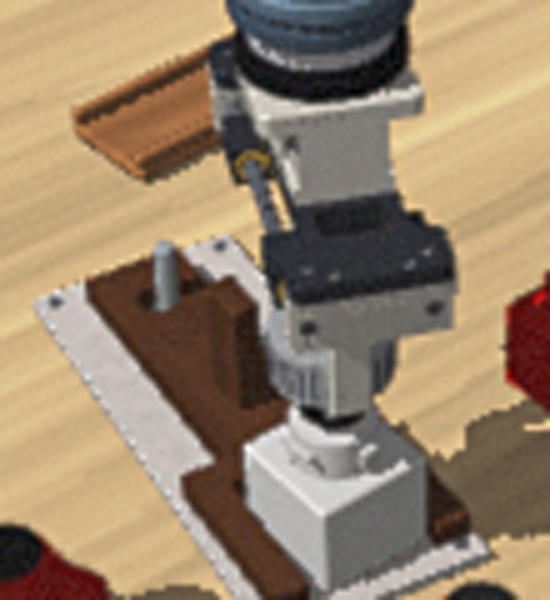

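View pics/t15.png

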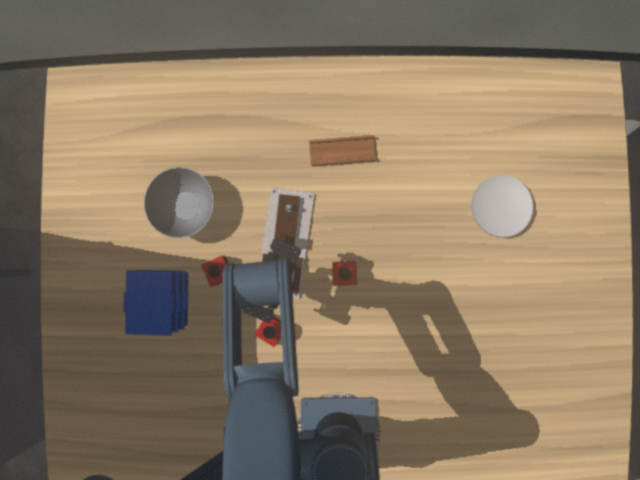

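The cap is off and level. It has risen 46 mm, so its rim is about 20 mm above the mouth. The jar and fork stayed in place, and nothing else on the counter moved. Handing in.

```bash
python3 -c "
from bench import bot
print(bot.close_job()); print(bot.observe()['finger_gap'])"
```

```text
the job is handed in; nothing more can be done
None
the job is handed in; nothing more can be done
```

I hung the fork over the pin and let go of it, then turned the cap 75° anticlockwise in one grasp and lifted it straight up. I handed the job in at about 18 s, still holding the cap level over the open jar.

**Last checks:**
- **Cap:** it rose about 46 mm from its screwed-on height, so its rim is about 20 mm above the mouth. The grip was steady, the tool tilt was under 0.1°, and the wrist force was under 1 N.
- **Threads:** at the end of the turn the seal pushed up with about 7.5 N. That force dropped to zero as I lifted, so the threads were free.
- **Jar and fork:** in the side view the jar stands on the board inside the fork, turned only a few degrees within its play. The fork is flat on the board with the pin through its eye.
- **Other things:** in the last top view the bowl, plates, spoon rest, containers and red jars are where they started.

**What disagreed:**
- **Camera offset:** the two cameras differed by about 3–4 mm on where things stood. I worked from averages and checked the fork's alignment in both views before lowering it.
- **Cap grasp:** on the first close one finger touched early, with 3.5 N sideways. I moved the gripper 1.2 mm to centre it before gripping fully.

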